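Set up the light base for sorting a mosquito catch

ROBOT

A 6-joint arm with a two-finger parallel gripper is mounted at the origin on the work surface. World frame = base frame: x ahead of the robot, y to its left, z up, the work surface at z = 0. Lengths are in m, angles in rad, forces in N, time in s.
With the tool pointing down it reaches from about 0.375 to 0.925 m from the base axis. Payload 5.7 kg.
Tool frame: the origin (TCP) lies on the centre line of the jaws, within the pads' length; the fingertips stand 11 mm ahead of it and the grasp point (between the pads) lies 8 mm behind it; z points along the fingers, y is the line along which they close (so a half turn about z gives the same grasp; the last joint's range is limited). The gripper opens to 88 mm and grips with 3 to 60 N. Pads are 20 mm wide; open, the fingers measure 115 mm over their backs; the gripper's body (75 mm by 178 mm) begins 61 mm behind the grasp point.
Start: joints at [1.234, 0.359, 1.51, -0, 1.272, -0.115], TCP at [0.132, 0.585, 0.234] pointing down, gripper open.
Joint ranges: [-2.97, 2.97], [-1.01, 2.36], [0.21, 2.38], [-0.96, 4.11], [0.2, 2.71], [-2.98, 2.98]. Speed limits (rad/s): [2.39, 2.39, 3.14, 3.14, 3.14, 3.14].

INTERFACE

Orientations are given as a unit quaternion [x, y, z, w].
In Python, from plant import status, imaging, ticket gives the robot as it stands.
- The arm moves only by the tool apply_moves, never from a script. Its argument "steps" is one flat list of numbers, 6 for each row, row after row: the shift along the world's x, y, z in m, then the turn, a rotation vector about the world's x, y, z in rad. A call has exactly 10 rows; each row shifts and turns the commanded pose from where the row before left it; what a row does not reach is not made up. A row lasts 1/12 s, in which the tool goes at most 41.7 mm and 7.16 degrees, less where a joint would pass 70% of its speed; a pose out of reach is approached as far as the arm can. A call is refused whole if a number of a shift passes 0.0417 or a number of a turn 0.125, either way. A call with a gripper value outside its range is refused whole. "hand" is the finger opening in m, from 0 to 0.0878, set as the call begins (left out, the last holds). The fingers move at their own pace and stop on an object; the grip force is fixed at half the most. Time passes only in rows, so rows that do not move let the fingers close, or fill a call up. It gives the time, the measured TCP pose, the force, the opening and the grip force at its end, in the units of the state.
- status.sense(): the state, without advancing time (a new reading comes with each control period).
- imaging.grab_frame(name): name is "side" or "top" or "wrist"; returns the picture (400x640x3 uint8, red, green, blue); there is no depth.
- imaging.calibration(name): a dict with "mtx" (3x3 intrinsics, pixels), "k1" (the pictures are not rectified: a ray, as slopes to the right and down, at radius r is drawn at 1 + k1 r^2 times it, then the intrinsics apply), "world_to_cam" (4x4, takes a point from world to camera coordinates). Camera axes: x right, y up, looking along -z (the intrinsics and any distortion apply to the point x, -y, -z); pixel columns grow to the right and rows downward; lengths in m; the calibration is good to about 2 mm. A picture is of the moment at which its call begins: read the wrist's pose just before it. calibration takes no time and is no camera call; for the wrist camera it gives the pose at the moment of the call.
- ticket.hand_in(): hands the job in; it is judged then, once.
The state is a dict: "time": time; "joint_pos": joint angles; "joint_velocities": joint speeds; "tau": joint torques, N m; "tool_pos": TCP position; "tcp_rot": TCP orientation; "ft_force": force on the tool from outside, world axes, zero at the start; "wrist_torque": the same for the moment, N m; "width": finger opening in m; "grip_force": force on a finger pad.
Only numpy, scipy, OpenCV 4.12 (cv2) and the standard library are available. Lean on these libraries where they do the work, as an engineer would, in place of code of your own. Each camera call takes 0.05 s, during which the arm holds its last target. There are 200 camera calls.

TASK

Set up the light base for sorting a mosquito catch: put the frosted glass disc into the round seat in its top, one edge in first and then let down level until it lies flush, then put the covered Petri dish of mosquitoes centred on the disc, carrying the dish level. Facing the side of the base with the knob, the yellow-capped pot belongs close beside the base's left side and the blue-capped pot close beside its right side (both in line with the disc), and the green-lidded trap jar close behind the base in line with the disc, all three standing upright on the bench clear of the base and no more than about 5 cm from it. Leave the red-capped pot, the black disc and the tally counter where they are.

Things in the scene. Friction and masses are not known exactly. Their poses are not given: they have to be found in the camera images.
- light_base: Fixed light base, 150 (x) x 160 (y) x 32 mm high, white, dark top. Origin: centre of underside. Front -x has a black knob (11 mm out); left is +y. In mid-top a round seat, 64 mm wide, floor at 26 mm height, 2 mm chamfer, walled only front and back. Left and right, finger notches join it: 48 mm wide in x, 26 to 68 mm out in y, floor at 14 mm; fingers holding a disc's left and right edges fit there.
- frosted_disc: Loose blue-green frosted glass stage disc, 60 mm diameter, 6 mm thick, about 40 g, lying flat on the bench. Origin: centre of its underside; z is its axis. In its seat its underside is 26 mm above the bench and its top flush with the base's top (32 mm).
- dish: Closed clear Petri dish, 60 mm diameter, 15 mm high, about 30 g, with a tan paper and dark mosquitoes seen inside. Origin: centre of its underside; z up. Lid and bottom are one piece.
- yellow_pot: Specimen pot with a yellow screw cap, upright: clear body 41 mm diameter up to 46 mm, cap 45 mm diameter from 46 to 60 mm height, about 40 g. Origin: centre of its underside; z up.
- blue_pot: Specimen pot like the yellow one (cap 45 mm diameter, 60 mm high) but with a blue cap. Origin: centre of its underside; z up.
- trap_jar: Trap jar, upright: clear body 57 mm diameter up to 55 mm, green lid 60 mm diameter with a round pale mesh window, from 55 to 70 mm height, about 90 g. Origin: centre of its underside; z up.
- red_pot: Bystander, to be left alone: specimen pot like the yellow one (cap 45 mm diameter, 60 mm high) but with a red cap. Origin: centre of its underside.
- black_disc: Bystander, to be left alone: black stage disc, 60 mm diameter, 6 mm thick, flat on the bench. Origin: centre of its underside.
- tally_counter: Bystander, to be left alone: steel hand tally counter lying on its back, round body 44 mm diameter, 26 mm high, with a thumb lever sticking out to 39 mm from the centre along its +x. Origin: centre of the round body's underside.

How it is judged:
By the outcome, as a careful person would: the job done as asked, in the order asked, and still so for the second after the job is handed in, with the robot touching nothing.
It also fails if it takes over 131 s, if anything falls off the work surface, if the arm or the gripper's body presses on something with over 40 N, if the wrist force passes 120 N, or if a joint passes its speed limit or range.

## Working session

There is one attempt and no reset: what is moved stays moved. The work goes in short steps, Python scripts to look and compute and a tool call to move; the robot and the scene stay as the last step left them, time stands still between calls to the robot, and variables do not carry over. Pictures are saved under pics/ and viewed, at most 14 in all, crops included, and the job is handed in when it is done.

Besides the shell and the picture viewer there is one more tool, called after ">>>" as name(argument=value, ...) on one line, values as JSON. apply_moves: Moves the arm, as the interface text tells. Its arguments: {"type":"object","properties":{"steps":{"type":"array"},"hand":{"type":"number"}},"required":["steps"]}

```bash
ls; mkdir -p pics; python3 - <<'E'
from plant import status, imaging
import cv2
for n in("top","side"):
    cv2.imwrite(f"pics/{n}0.png",imaging.grab_frame(n)[:,:,::-1])
    print(n,imaging.calibration(n))
print(status.sense())
E
```

```text
pics
top {'mtx': array([[461.58816871,   0.        , 319.15461487],
       [  0.        , 461.58816871, 203.47716029],
       [  0.        ,   0.        ,   1.        ]]), 'k1': -0.08207034695741887, 'world_to_cam': array([[ 1.36176004e-02, -9.99906538e-01,  1.21540842e-03,
        -2.04967976e-02],
       [ 9.97016505e-01,  1.36705827e-02,  7.59684438e-02,
        -4.94888261e-01],
       [-7.59779589e-02,  1.77274345e-04,  9.97109482e-01,
        -1.13588121e+00],
       [ 0.00000000e+00,  0.00000000e+00,  0.00000000e+00,
         1.00000000e+00]])}
side {'mtx': array([[400.44087051,   0.        , 318.69686549],
       [  0.        , 400.44087051, 210.54444665],
       [  0.        ,   0.        ,   1.        ]]), 'k1': -0.0888386805083028, 'world_to_cam': array([[ 0.94485347, -0.32728573, -0.01166061, -0.46863389],
       [ 0.21793576,  0.60179226,  0.76834242, -0.15284289],
       [-0.24445025, -0.72851227,  0.63993277, -0.93108339],
       [ 0.        ,  0.        ,  0.        ,  1.        ]])}
{'time': 0.1, 'joint_pos': array([ 1.23389991e+00,  3.59434990e-01,  1.51131764e+00, -1.73828071e-05,
        1.27251840e+00, -1.15100240e-01]), 'joint_velocities': array([ 1.14588482e-03, -1.86305924e-04, -3.78252087e-03, -1.21577513e-03,
       -8.78340375e-05,  4.99770532e-05]), 'tau': array([ 4.72595220e-04, -5.16355026e+01, -2.71406168e+01,  6.78144232e-02,
        2.76664359e-02, -5.82408848e-05]), 'tool_pos': array([0.13179975, 0.58471909, 0.23289495]), 'tcp_rot': array([ 1.10668331e-01,  9.93857040e-01, -8.19708094e-04, -1.79950203e-04]), 'ft_force': array([ 0.11959388, -0.08493293,  0.04677052]), 'wrist_torque': array([ 0.03961287,  0.00367159, -0.02410559]), 'grip_force': 0.0, 'width': 0.08746217747779882}
```

View pics/top0.png

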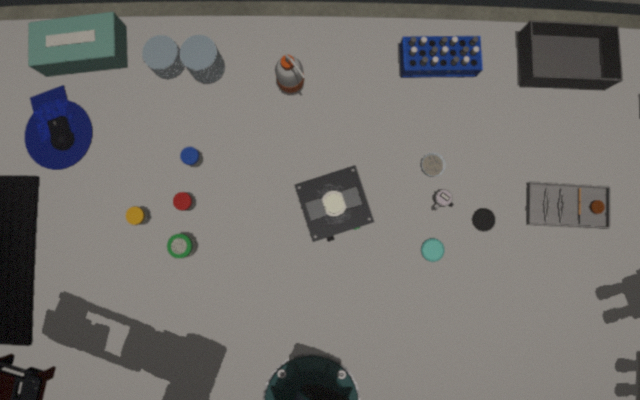

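View pics/side0.png

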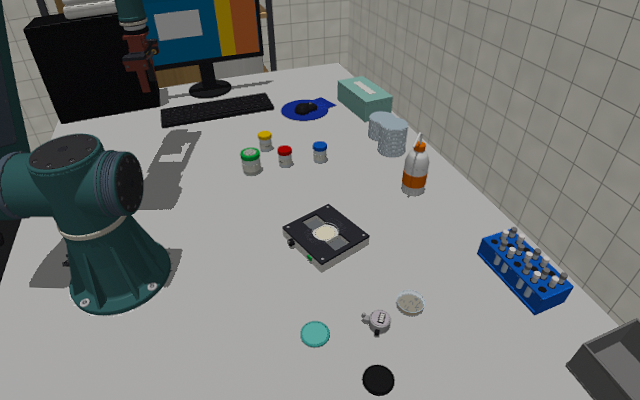

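The top view shows pots and jar at the left: yellow (135,215), red (182,201), blue (190,156), jar (180,245). The base is at (334,204) with its knob at (330,238). At the right are the dish (432,165), tally (443,198), frosted disc (432,250) and black disc (484,219).

```bash
cat > h.py <<'E'
import numpy as np, cv2
from plant import status, imaging
from scipy.spatial.transform import Rotation as R
def p2w(name,uv,z,c=None):
    c=c or imaging.calibration(name); K=c["mtx"]; T=c["world_to_cam"]
    d=np.array([(uv[0]-K[0,2])/K[0,0],(uv[1]-K[1,2])/K[1,1]])
    s=d.copy()
    for _ in range(20): s=d/(1+c["k1"]*(s@s))
    r=T[:3,:3].T@np.array([s[0],-s[1],-1]); o=-T[:3,:3].T@T[:3,3]
    return o+r*(z-o[2])/r[2]
def w2p(name,P,c=None):
    c=c or imaging.calibration(name); K=c["mtx"]; T=c["world_to_cam"]
    q=T[:3,:3]@np.asarray(P,float)+T[:3,3]; s=np.array([q[0],-q[1]])/-q[2]
    s=s*(1+c["k1"]*(s@s)); return K[:2,:2].diagonal()*s+K[:2,2]
def st():
    s=status.sense(); r=R.from_quat(s["tcp_rot"]).as_matrix()
    print("t",round(s["time"],2),"tcp",s["tool_pos"].round(4),"z",r[:,2].round(4),"y",r[:,1].round(4),"yaw_y",round(np.degrees(np.arctan2(r[1,1],r[0,1])),2),"w",round(s["width"],4),"gf",round(s["grip_force"],1),"F",s["ft_force"].round(1),"j",s["joint_pos"].round(2))
def snap(name,fn,box=None,k=1):
    im=imaging.grab_frame(name)
    if box: im=im[box[1]:box[3],box[0]:box[2]]
    im=cv2.resize(im,None,fx=k,fy=k,interpolation=cv2.INTER_CUBIC); cv2.imwrite("pics/"+fn,im[:,:,::-1])
E
python3 - <<'E'
from h import *
im=cv2.imread("pics/top0.png")
def cr(x0,y0,x1,y1): return cv2.resize(im[y0:y1,x0:x1],None,fx=4,fy=4,interpolation=cv2.INTER_CUBIC)
a=cr(120,140,210,260);b=cr(410,140,500,270)
c=cr(290,155,380,245)
o=np.zeros((520,800,3),np.uint8)
o[:480,:360]=a;o[:520,440:800]=b
o=np.zeros((520,1080,3),np.uint8);o[:480,:360]=a;o[:360,360:720]=c;o[:,720:]=b
cv2.imwrite("pics/m.png",cv2.resize(o,(800,385),interpolation=cv2.INTER_AREA))
# centroids by colour saturation
hsv=cv2.cvtColor(im,cv2.COLOR_BGR2HSV)
def cen(lo,hi,box):
    x0,y0,x1,y1=box;m=cv2.inRange(hsv[y0:y1,x0:x1],lo,hi);x,y,w,h=cv2.boundingRect(m);M=cv2.moments(m,True)
    return (x0+M['m10']/M['m00'],y0+M['m01']/M['m00']),(x0+x,y0+y,w,h)
for n,z,lo,hi,box in[("yellow",.06,(15,100,60),(35,255,255),(115,195,160,235)),("red",.06,(0,100,60),(12,255,255),(165,185,200,220)),("blue",.06,(100,100,60),(130,255,255),(170,140,210,175)),("jar",.07,(45,80,40),(85,255,255),(160,225,205,265)),("disc",.006,(75,60,60),(100,255,255),(410,230,460,270)),("black",.006,(0,0,0),(180,255,60),(465,200,505,240))]:
    c,bb=cen(lo,hi,box);bc=(bb[0]+bb[2]/2-.5,bb[1]+bb[3]/2-.5)
    print(n,np.round(c,1),bb,p2w("top",c,z).round(4),p2w("top",bc,z).round(4))
E
```

```text
yellow [134.7 215.2] (126, 206, 19, 19) [0.4572 0.4357 0.06  ] [0.4576 0.435  0.06  ]
red [182.1 200.8] (173, 192, 19, 18) [0.494  0.3193 0.06  ] [0.4947 0.3197 0.06  ]
blue [189.5 155.5] (181, 147, 18, 18) [0.6055 0.3054 0.06  ] [0.6055 0.3054 0.06  ]
jar [180.  245.3] (167, 234, 25, 24) [0.3864 0.3178 0.07  ] [0.3858 0.3203 0.07  ]
disc [432.2 249.5] (421, 239, 23, 22) [ 0.3834 -0.3009  0.006 ] [ 0.3834 -0.3003  0.006 ]
black [483.2 219.2] (473, 209, 22, 22) [ 0.4616 -0.4327  0.006 ] [ 0.4609 -0.4335  0.006 ]
```

View pics/m.png

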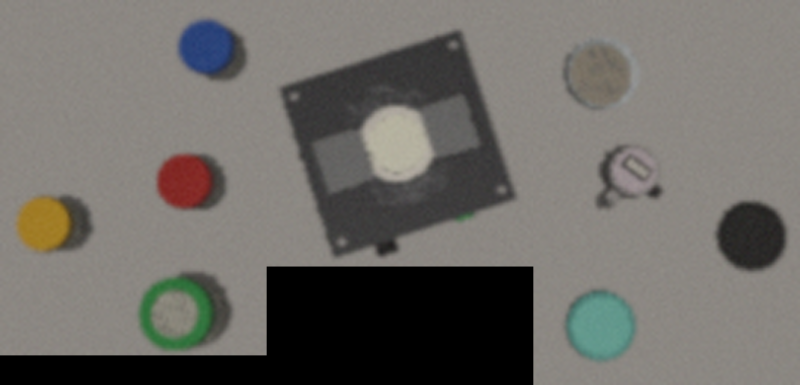

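```bash
python3 - <<'E'
from h import *
c=lambda x,y:(290+(x-266.7)/2.963-.3,155+y/2.963-.3)
P=[p2w("top",c(*q),.032)[:2] for q in((281,88),(460,32),(515,197),(334,256))]
TL,TR,BR,BL=P
print(np.round(P,4)); print("centre",np.mean(P,0), "seat",p2w("top",c(397,143),.026))
print("len",np.linalg.norm(TL-TR),np.linalg.norm(BL-BR),np.linalg.norm(TL-BL),np.linalg.norm(TR-BR))
ex=(TL+TR-BL-BR);ey=(TL+BL-TR-BR);print(np.degrees(np.arctan2(ex[1],ex[0])),np.degrees(np.arctan2(-ey[0],ey[1])))
print("dish",p2w("top",(432.2,164.7),.015),"tally",p2w("top",(443.3,197.4),.026))
st()
E
```

```text
[[ 0.5408  0.048 ]
 [ 0.5902 -0.1016]
 [ 0.4521 -0.1485]
 [ 0.4011  0.0016]]
centre [ 0.49605193 -0.05012081] seat [ 0.49635624 -0.04981835  0.026     ]
len 0.15757900507284694 0.1585158162733307 0.1471619436212004 0.14587415021615702
18.580646072003994 18.531059350253475
dish [ 0.59816678 -0.29962282  0.015     ] tally [ 0.51410194 -0.32441404  0.026     ]
t 0.1 tcp [0.1318 0.5847 0.2329] z [-5.0e-04 -1.6e-03 -1.0e+00] y [ 0.22    0.9755 -0.0017] yaw_y 77.29 w 0.0875 gf 0.0 F [ 0.1 -0.1  0. ] j [ 1.23  0.36  1.51 -0.    1.27 -0.12]
```

>>> apply_moves(steps=[0.0265, -0.0279, 0, 0, 0, 0.0454, 0.0265, -0.0279, 0, 0, 0, 0.0454, 0.0265, -0.0279, 0, 0, 0, 0.0454, 0.0265, -0.0279, 0, 0, 0, 0.0454, 0.0265, -0.0279, 0, 0, 0, 0.0454, 0.0265, -0.0279, 0, 0, 0, 0.0454, 0.0265, -0.0279, 0, 0, 0, 0.0454, 0.0265, -0.0279, 0, 0, 0, 0.0454, 0.0265, -0.0279, 0, 0, 0, 0.0454, 0.0265, -0.0279, 0, 0, 0, 0.0454])

```text
time: 0.93
tool_pos: [0.3977, 0.3046, 0.2334]
tcp_rot: [-0.117, 0.993, -0.0, -0.0]
ft_force: [0.3, 0.5, 0.0]
width: 0.0879
grip_force: 0.0
```

>>> apply_moves(steps=[0.0265, -0.0279, 0, 0, 0, 0.0454, 0.0265, -0.0279, 0, 0, 0, 0.0454, 0.006, -0.0375, 0, 0, 0, 0, 0.006, -0.0375, 0, 0, 0, 0, 0.006, -0.0375, 0, 0, 0, 0, 0.006, -0.0375, 0, 0, 0, 0, 0.006, -0.0375, 0, 0, 0, 0, 0.006, -0.0375, 0, 0, 0, 0, 0.006, -0.0375, 0, 0, 0, 0, 0.004, -0.0375, 0, 0, 0, 0])

```text
time: 1.77
tool_pos: [0.4959, -0.0514, 0.2335]
tcp_rot: [-0.161, 0.987, 0.0, 0.0]
ft_force: [1.3, -0.2, -0.7]
width: 0.0878
grip_force: 0.0
```

```bash
python3 - <<'E'
from h import *
st(); snap("wrist","w1.png"); st()
c=imaging.calibration("wrist");print({k:np.round(v,4).tolist() for k,v in c.items()})
E
```

```text
t 1.77 tcp [ 0.4959 -0.0514  0.2335] z [ 0.  0. -1.] y [-0.3173  0.9483  0.    ] yaw_y 108.5 w 0.0878 gf 0.0 F [ 1.3 -0.2 -0.7] j [-0.24  0.21  1.72  0.    1.2  -2.14]
t 1.82 tcp [ 0.4974 -0.0578  0.2336] z [ 0.0013 -0.0052 -1.    ] y [-0.3155  0.9489 -0.0053] yaw_y 108.39 w 0.0879 gf 0.0 F [ 1.4 -4.4 -0. ] j [-0.25  0.21  1.72 -0.01  1.2  -2.14]
{'mtx': [[296.1471, 0.0, 317.5389], [0.0, 296.1471, 193.3806], [0.0, 0.0, 1.0]], 'k1': -0.0019, 'world_to_cam': [[-0.3149, 0.9491, -0.0067, 0.2144], [-0.9195, -0.3068, -0.2458, 0.4679], [-0.2353, -0.0712, 0.9693, -0.2759], [0.0, 0.0, 0.0, 1.0]]}
```

View pics/w1.png

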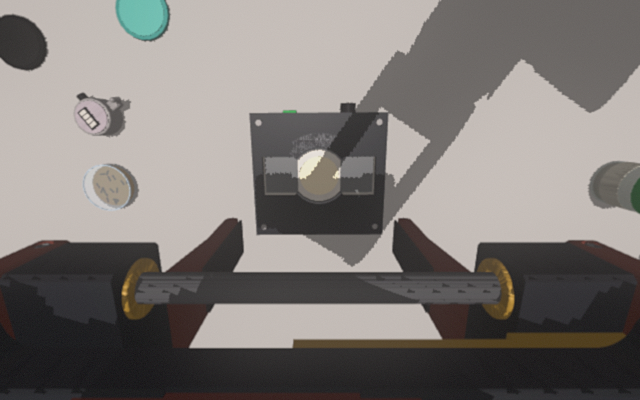

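The wrist view shows the base square on (seat at about (318,175)), the disc at (143,12), dish at (110,187) and tally at (93,117). The arm was still settling, so I'll measure again when it is still.

>>> apply_moves(steps=[-0.0141, -0.0313, -0.01, 0, 0, 0, -0.0141, -0.0313, -0.01, 0, 0, 0, -0.0141, -0.0313, -0.01, 0, 0, 0, -0.0141, -0.0313, -0.01, 0, 0, 0, -0.0141, -0.0313, -0.01, 0, 0, 0, -0.0141, -0.0313, -0.01, 0, 0, 0, -0.0141, -0.0313, -0.01, 0, 0, 0, -0.0141, -0.0313, -0.01, 0, 0, 0, 0, 0, 0, 0, 0, 0, 0, 0, 0, 0, 0, 0])

```text
time: 2.65
tool_pos: [0.3822, -0.3007, 0.1529]
tcp_rot: [-0.159, 0.987, 0.001, -0.0]
ft_force: [-0.3, -0.6, 0.1]
width: 0.0876
grip_force: 0.0
```

>>> apply_moves(steps=[0, 0, 0, 0, 0, 0, 0, 0, 0, 0, 0, 0, 0, 0, 0, 0, 0, 0, 0, 0, 0, 0, 0, 0, 0, 0, 0, 0, 0, 0, 0, 0, 0, 0, 0, 0, 0, 0, 0, 0, 0, 0, 0, 0, 0, 0, 0, 0, 0, 0, 0, 0, 0, 0, 0, 0, 0, 0, 0, 0])

```text
time: 3.48
tool_pos: [0.3832, -0.2999, 0.1536]
tcp_rot: [-0.161, 0.987, -0.0, -0.0]
ft_force: [0.7, 0.3, 0.6]
width: 0.0881
grip_force: 0.0
```

```bash
cat >> h.py <<'E'
def fitring(name,lo,hi,z,box=None):
    """centre of a coloured round blob: (bounding ellipse centre) -> world at height z"""
    c=imaging.calibration(name); im=imaging.grab_frame(name); hsv=cv2.cvtColor(im,cv2.COLOR_RGB2HSV)
    m=cv2.inRange(hsv,lo,hi)
    if box: k=np.zeros_like(m);k[box[1]:box[3],box[0]:box[2]]=1;m*=k
    m=cv2.morphologyEx(m,cv2.MORPH_OPEN,np.ones((3,3)))
    cs,_=cv2.findContours(m,cv2.RETR_EXTERNAL,cv2.CHAIN_APPROX_NONE);q=max(cs,key=cv2.contourArea)
    W=np.array([p2w(name,p[0],z,c)[:2] for p in cv2.convexHull(q)])
    A=np.c_[2*W,np.ones(len(W))];s=np.linalg.lstsq(A,(W**2).sum(1),rcond=None)[0]
    print(name,"px",cv2.boundingRect(q),"centre",s[:2].round(4),"dia",round(2*np.sqrt(s[2]+s[:2]@s[:2]),4))
    return im
E
python3 - <<'E'
from h import *
st(); im=fitring("wrist",(75,60,60),(100,255,255),.006); fitring("top",(75,60,60),(100,255,255),.006,(400,220,470,280)); st()
cv2.imwrite("pics/w2.png",im[:,:,::-1])
E
```

```text
t 3.48 tcp [ 0.3832 -0.2999  0.1536] z [-0.e+00 -1.e-04 -1.e+00] y [-0.3173  0.9483 -0.    ] yaw_y 108.5 w 0.0881 gf 0.0 F [0.7 0.3 0.6] j [-0.81  0.29  1.85 -0.    1.   -2.7 ]
wrist px (288, 157, 56, 55) centre [ 0.3825 -0.3037] dia 0.0581
top px (423, 239, 18, 8) centre [ 0.3938 -0.2995] dia 0.0407
t 3.58 tcp [ 0.3832 -0.3     0.1536] z [-0.e+00 -1.e-04 -1.e+00] y [-3.172e-01  9.483e-01 -1.000e-04] yaw_y 108.5 w 0.0879 gf 0.0 F [-0.6  0.3 -0.2] j [-0.81  0.29  1.85 -0.    1.   -2.7 ]
```

View pics/w2.png

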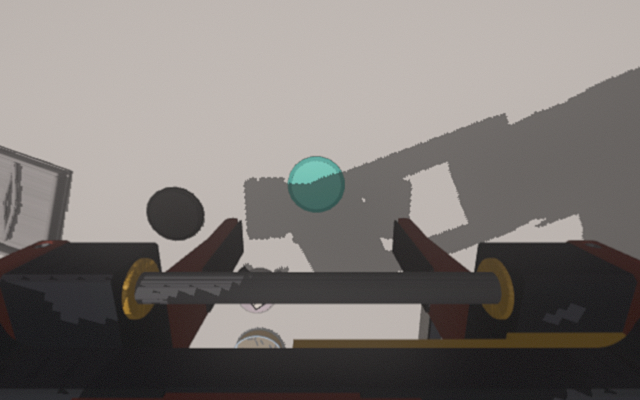

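The disc sits at (316,184) in the wrist view, about centred between the fingers. It measures 58 mm, which agrees with its 60 mm. I'll descend and grip.

>>> apply_moves(steps=[-0.0006, -0.003, -0.0195, 0, 0, 0, 0, 0, -0.0195, 0, 0, 0, 0, 0, -0.0195, 0, 0, 0, 0, 0, -0.0195, 0, 0, 0, 0, 0, -0.0195, 0, 0, 0, 0, 0, -0.0195, 0, 0, 0, 0, 0, -0.012, 0, 0, 0, 0, 0, -0.007, 0, 0, 0, 0, 0, -0.004, 0, 0, 0, 0, 0, -0.001, 0, 0, 0])

```text
time: 4.42
tool_pos: [0.3825, -0.3029, 0.0122]
tcp_rot: [-0.161, 0.987, 0.0, -0.0]
ft_force: [0.3, -0.2, -0.0]
width: 0.088
grip_force: 0.0
```

>>> apply_moves(hand=0.055, steps=[0, 0, 0, 0, 0, 0, 0, 0, 0, 0, 0, 0, 0, 0, 0, 0, 0, 0, 0, 0, 0, 0, 0, 0, 0, 0, 0, 0, 0, 0, 0, 0, 0, 0, 0, 0, 0, 0, 0, 0, 0, 0, 0, 0, 0, 0, 0, 0, 0, 0, 0, 0, 0, 0, 0, 0, 0, 0, 0, 0])

```text
time: 5.25
tool_pos: [0.3828, -0.3032, 0.0131]
tcp_rot: [-0.161, 0.987, -0.0, 0.0]
ft_force: [-0.9, -0.1, 7.0]
width: 0.0589
grip_force: 30.0
```

>>> apply_moves(steps=[0, 0, 0.015, 0, 0, 0, 0, 0, 0.025, 0, 0, 0, 0, 0, 0.03, 0, 0, 0, 0, 0, 0.03, 0, 0, 0, 0.0072, 0.016, 0.03, 0, 0, 0, 0.0142, 0.0316, 0.01, 0, 0, 0, 0.0142, 0.0316, 0, 0, 0, 0, 0.0142, 0.0316, 0, 0, 0, 0, 0.0142, 0.0316, 0, 0, 0, 0, 0.0142, 0.0316, 0, 0, 0, 0])

```text
time: 6.08
tool_pos: [0.461, -0.1274, 0.1528]
tcp_rot: [-0.161, 0.987, -0.0, 0.0]
ft_force: [1.5, -0.3, -0.4]
width: 0.0585
grip_force: 30.0
```

>>> apply_moves(steps=[0.0142, 0.0316, 0, 0, 0, 0, 0.0142, 0.0316, 0, 0, 0, 0, 0.007, 0.0157, 0, 0, 0, 0, 0, 0, 0, 0, 0, 0, 0, 0, 0, 0, 0, 0, 0, 0, 0, 0, 0, 0, 0, 0, 0, 0, 0, 0, 0, 0, 0, 0, 0, 0, 0, 0, 0, 0, 0, 0, 0, 0, 0, 0, 0, 0])

```text
time: 6.92
tool_pos: [0.496, -0.0508, 0.1526]
tcp_rot: [-0.16, 0.987, -0.0, -0.0]
ft_force: [0.6, -0.5, 0.1]
width: 0.0583
grip_force: 30.0
```

```bash
python3 - <<'E'
from h import *
import pickle
st(); pickle.dump(imaging.calibration("wrist"),open("c3.pkl","wb")); im=imaging.grab_frame("wrist"); st()
cv2.imwrite("pics/w3raw.png",im[:,:,::-1])
cv2.imwrite("pics/w3.png",cv2.resize(im[60:300,190:450],None,fx=2.5,fy=2.5,interpolation=cv2.INTER_CUBIC)[:,:,::-1])
E
```

```text
t 6.92 tcp [ 0.496  -0.0508  0.1526] z [-0.e+00 -2.e-04 -1.e+00] y [-3.162e-01  9.487e-01 -1.000e-04] yaw_y 108.43 w 0.0583 gf 30.0 F [ 0.6 -0.5  0.1] j [-0.24  0.31  1.82 -0.    1.01 -2.13]
t 6.97 tcp [ 0.496  -0.0506  0.1526] z [ 0.e+00 -1.e-04 -1.e+00] y [-3.164e-01  9.486e-01 -1.000e-04] yaw_y 108.45 w 0.0589 gf 30.0 F [ 0.4  0.  -0.6] j [-0.24  0.31  1.82 -0.    1.01 -2.13]
```

View pics/w3.png

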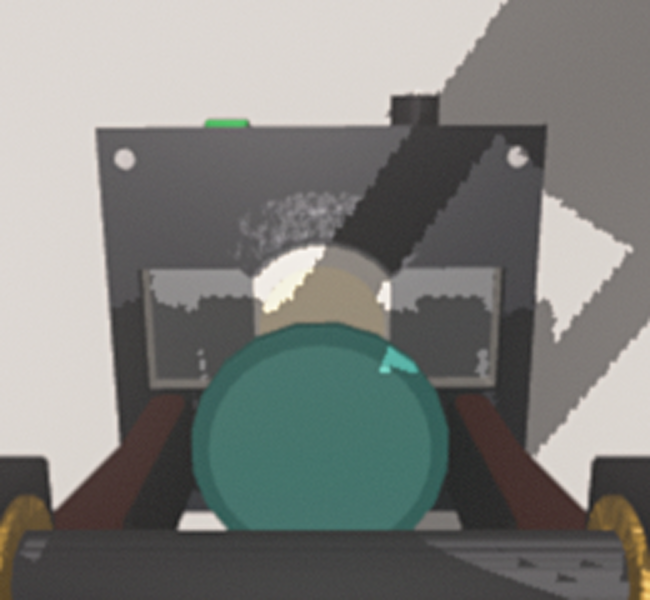

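```bash
cat > base.py <<'E'
from h import *
import pickle
from scipy.optimize import least_squares
c=pickle.load(open("c3.pkl","rb")); f=lambda x,y:(190+x/2.5-.3,60+y/2.5-.3)
print("cam",(-c["world_to_cam"][:3,:3].T@c["world_to_cam"][:3,3]).round(3))
L=[((97,129),(-75,-80)),((546,125),(-75,80)),((143,270),(-24,-68)),((500,268),(-24,68)),((323,243),(-33,0))]
W=np.array([p2w("wrist",f(*p),.032,c)[:2] for p,_ in L]); B=np.array([b for _,b in L])/1000
def T(v): a=v[2];return B@np.array([[np.cos(a),-np.sin(a)],[np.sin(a),np.cos(a)]]).T+v[:2]
r=least_squares(lambda v:(T(v)-W).ravel(),[.496,-.05,.32]);print("base",r.x[:2].round(4),np.degrees(r.x[2]).round(2));print("res mm",(r.fun.reshape(-1,2)*1e3).round(1).tolist())
tcp=np.array([.496,-.0508]);ex=np.array([.9487,.3164]);ey=np.array([-.3164,.9487])
D=np.array([p2w("wrist",f(*p),.1455,c)[:2] for p in((192,440),(448,440),(320,322),(235,362),(405,362))])
s=least_squares(lambda v:np.hypot(*(D-v).T)-.03,tcp);print("disc",s.x.round(4),"rel TCP in base x,y",((s.x-tcp)@ex).round(4),((s.x-tcp)@ey).round(4),(s.fun*1e3).round(1))
E
python3 base.py
```

```text
cam [ 0.432 -0.073  0.303]
base [ 0.496  -0.0512] 18.81
res mm [[-0.2, -1.0], [-0.5, 0.7], [0.7, -1.7], [-0.8, 2.2], [0.8, -0.2]]
disc [ 0.4968 -0.0518] rel TCP in base x,y 0.0004 -0.0012 [-0.6 -0.6  1.4 -0.8 -0.8]
```

Base and held disc agree to about 1 mm: base centre (0.496,-0.051), yaw 18.7°, disc centred under the TCP. Next I tilt 12° about the finger line (back edge low) and lower to just above the seat.

>>> apply_moves(steps=[0.0026, 0.0009, -0.0115, -0.0166, 0.0497, 0, 0, 0, -0.0115, -0.0166, 0.0497, 0, 0, 0, -0.0115, -0.0166, 0.0497, 0, 0, 0, -0.0115, -0.0166, 0.0497, 0, 0, 0, -0.0115, 0, 0, 0, 0, 0, -0.0115, 0, 0, 0, 0, 0, -0.0115, 0, 0, 0, 0, 0, -0.0115, 0, 0, 0, 0, 0, 0, 0, 0, 0, 0, 0, 0, 0, 0, 0])

```text
time: 7.8
tool_pos: [0.4977, -0.0492, 0.0601]
tcp_rot: [-0.16, 0.982, -0.016, -0.104]
ft_force: [-0.1, 0.2, -0.8]
width: 0.0586
grip_force: 30.0
```

>>> apply_moves(steps=[0, 0, 0, 0, 0, 0, 0, 0, 0, 0, 0, 0, 0, 0, 0, 0, 0, 0, 0, 0, -0.002, 0, 0, 0, 0, 0, -0.002, 0, 0, 0, 0, 0, -0.002, 0, 0, 0, 0, 0, -0.002, 0, 0, 0, 0, 0, -0.002, 0, 0, 0, 0, 0, 0, 0, 0, 0, 0, 0, 0, 0, 0, 0])

```text
time: 8.63
tool_pos: [0.4986, -0.0491, 0.0504]
tcp_rot: [-0.16, 0.982, -0.017, -0.103]
ft_force: [0.2, 0.4, -0.1]
width: 0.0585
grip_force: 30.0
```

```bash
python3 - <<'E'
from h import *
st(); snap("side","s4.png",(270,190,380,280),6)
E
```

```text
t 8.63 tcp [ 0.4986 -0.0491  0.0504] z [-0.1978 -0.0659 -0.978 ] y [-3.174e-01  9.483e-01  3.000e-04] yaw_y 108.51 w 0.0585 gf 30.0 F [ 0.2  0.4 -0.1] j [-0.16  0.55  1.75 -0.11  1.03 -1.99]
```

View pics/s4.png

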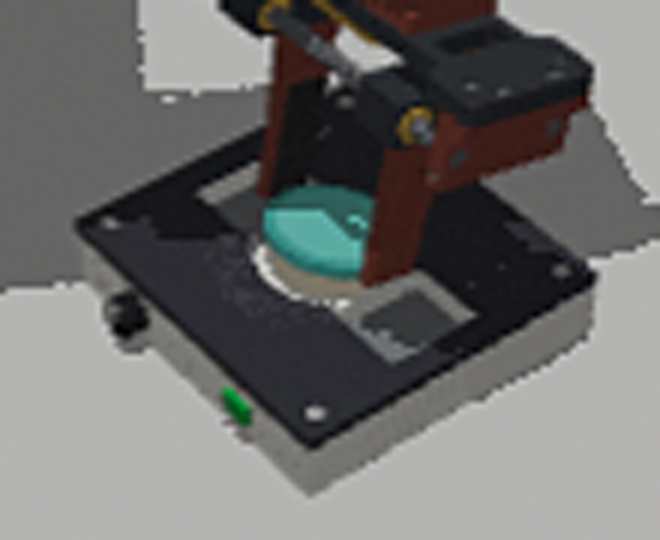

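The side view shows the disc tilted over the seat, back edge down, with both fingers over the notches. I'll lower the last 5 mm.

>>> apply_moves(steps=[0, 0, -0.001, 0, 0, 0, 0, 0, -0.001, 0, 0, 0, 0, 0, -0.001, 0, 0, 0, 0, 0, -0.001, 0, 0, 0, 0, 0, -0.001, 0, 0, 0, 0, 0, 0, 0, 0, 0, 0, 0, 0, 0, 0, 0, 0, 0, 0, 0, 0, 0, 0, 0, 0, 0, 0, 0, 0, 0, 0, 0, 0, 0])

```text
time: 9.52
tool_pos: [0.4988, -0.0491, 0.0457]
tcp_rot: [-0.16, 0.982, -0.017, -0.103]
ft_force: [-0.4, 0.2, 0.1]
width: 0.0588
grip_force: 30.0
```

>>> apply_moves(steps=[-0.0003, -0.0001, -0.0008, 0.0083, -0.0248, 0, -0.0003, -0.0001, -0.0008, 0.0083, -0.0248, 0, -0.0003, -0.0001, -0.0008, 0.0083, -0.0248, 0, -0.0003, -0.0001, -0.0008, 0.0083, -0.0248, 0, -0.0003, -0.0001, -0.0008, 0.0083, -0.0248, 0, -0.0003, -0.0001, -0.0008, 0.0083, -0.0248, 0, -0.0003, -0.0001, -0.0008, 0.0083, -0.0248, 0, -0.0003, -0.0001, -0.0008, 0.0083, -0.0248, 0, 0, 0, 0, 0, 0, 0, 0, 0, 0, 0, 0, 0])

```text
time: 10.35
tool_pos: [0.496, -0.0501, 0.0393]
tcp_rot: [-0.161, 0.987, -0.0, -0.001]
ft_force: [0.6, -0.0, 0.9]
width: 0.0588
grip_force: 30.0
```

```bash
python3 - <<'E'
from h import *
st()
E
```

```text
t 10.35 tcp [ 0.496  -0.0501  0.0393] z [-1.1e-03 -2.0e-04 -1.0e+00] y [-3.169e-01  9.485e-01  1.000e-04] yaw_y 108.47 w 0.0588 gf 30.0 F [ 0.6 -0.   0.9] j [-0.24  0.49  1.92 -0.    0.74 -2.13]
```

>>> apply_moves(steps=[0, 0, -0.0003, 0, 0, 0, 0, 0, 0, 0, 0, 0, 0, 0, 0, 0, 0, 0, 0, 0, 0, 0, 0, 0, 0, 0, 0, 0, 0, 0, 0, 0, 0, 0, 0, 0, 0, 0, 0, 0, 0, 0, 0, 0, 0, 0, 0, 0, 0, 0, 0, 0, 0, 0, 0, 0, 0, 0, 0, 0])

```text
time: 11.18
tool_pos: [0.4967, -0.05, 0.0391]
tcp_rot: [-0.161, 0.987, -0.0, -0.0]
ft_force: [-1.6, -2.2, 5.5]
width: 0.0587
grip_force: 30.0
```

>>> apply_moves(hand=0.0875, steps=[0, 0, 0, 0, 0, 0, 0, 0, 0, 0, 0, 0, 0, 0, 0, 0, 0, 0, 0, 0, 0, 0, 0, 0, 0, 0, 0, 0, 0, 0, 0, 0, 0.01, 0, 0, 0, 0, 0, 0.025, 0, 0, 0, 0, 0, 0.03, 0, 0, 0, 0, 0, 0.03, 0, 0, 0, 0, 0, 0.03, 0, 0, 0])

```text
time: 12.02
tool_pos: [0.496, -0.0498, 0.1658]
tcp_rot: [-0.161, 0.987, 0.0, -0.0]
ft_force: [1.2, -0.5, 0.3]
width: 0.0872
grip_force: 0.0
```

```bash
python3 - <<'E'
from h import *
st(); snap("wrist","w5.png",(230,80,410,260),3.3); snap("side","s5.png",(270,190,380,280),5)
a=cv2.imread("pics/w5.png");b=cv2.imread("pics/s5.png");h=min(len(a),len(b));b=cv2.resize(b,None,fx=.4,fy=.4)
a[:len(b),:b.shape[1]]=b;cv2.imwrite("pics/ws5.png",a)
E
```

```text
t 12.02 tcp [ 0.496  -0.0498  0.1658] z [-7.e-04  0.e+00 -1.e+00] y [-3.174e-01  9.483e-01  2.000e-04] yaw_y 108.51 w 0.0872 gf 0.0 F [ 1.2 -0.5  0.3] j [-0.24  0.29  1.81 -0.    1.04 -2.13]
```

View pics/ws5.png

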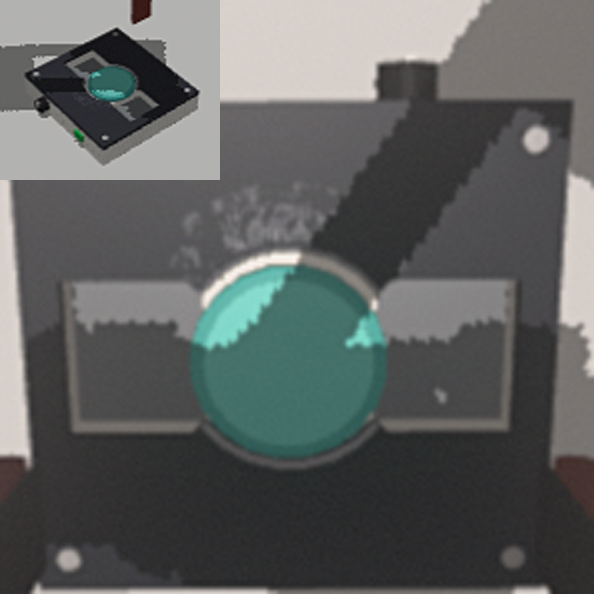

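The disc lies in the seat, centred on the notches, with its rim even all round. Next is the dish.

>>> apply_moves(steps=[0.0146, -0.0357, -0.002, 0, 0, 0, 0.0146, -0.0357, -0.002, 0, 0, 0, 0.0146, -0.0357, -0.002, 0, 0, 0, 0.0146, -0.0357, -0.002, 0, 0, 0, 0.0146, -0.0357, -0.002, 0, 0, 0, 0.0146, -0.0357, -0.002, 0, 0, 0, 0.0146, -0.0357, -0.002, 0, 0, 0, 0, 0, 0, 0, 0, 0, 0, 0, 0, 0, 0, 0, 0, 0, 0, 0, 0, 0])

```text
time: 12.95
tool_pos: [0.5976, -0.299, 0.1491]
tcp_rot: [-0.161, 0.987, 0.001, -0.001]
ft_force: [-0.1, -0.2, 0.1]
width: 0.0875
grip_force: 0.0
```

>>> apply_moves(steps=[0, 0, 0, 0, 0, 0, 0, 0, 0, 0, 0, 0, 0, 0, 0, 0, 0, 0, 0, 0, 0, 0, 0, 0, 0, 0, 0, 0, 0, 0, 0, 0, 0, 0, 0, 0, 0, 0, 0, 0, 0, 0, 0, 0, 0, 0, 0, 0, 0, 0, 0, 0, 0, 0, 0, 0, 0, 0, 0, 0])

```text
time: 13.78
tool_pos: [0.5986, -0.2999, 0.1499]
tcp_rot: [-0.161, 0.987, -0.0, -0.0]
ft_force: [-0.4, -0.3, -0.4]
width: 0.0875
grip_force: 0.0
```

```bash
python3 - <<'E'
from h import *
import pickle
st(); pickle.dump(imaging.calibration("wrist"),open("c6.pkl","wb")); snap("wrist","w6.png",(220,110,420,260),4)
E
```

```text
t 13.78 tcp [ 0.5986 -0.2999  0.1499] z [-5.e-04 -1.e-04 -1.e+00] y [-3.174e-01  9.483e-01  1.000e-04] yaw_y 108.5 w 0.0875 gf 0.0 F [-0.4 -0.3 -0.4] j [-0.57  0.53  1.44 -0.    1.17 -2.46]
```

View pics/w6.png

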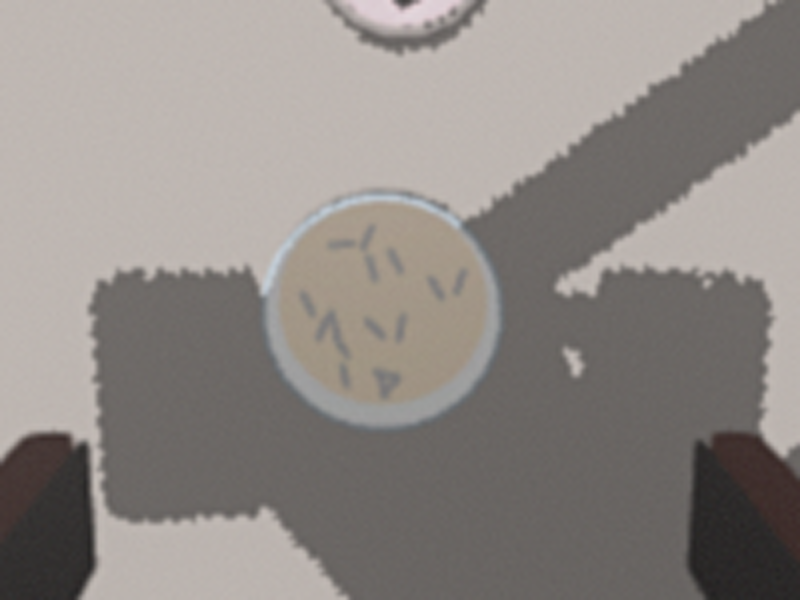

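```bash
python3 - <<'E'
from h import *
import pickle
c=pickle.load(open("c6.pkl","rb")); f=lambda x,y:(220+x/4-.4,110+y/4-.4)
D=np.array([p2w("wrist",f(*p),.015,c)[:2] for p in((264,309),(501,309),(382,190),(382,429))])
print(D.mean(0).round(4),np.linalg.norm(D[0]-D[1]),np.linalg.norm(D[2]-D[3]))
E
```

```text
[ 0.5979 -0.3042] 0.05853080907800459 0.0606056588625643
```

The dish is a 59 px circle centred at crop (382,309), which gives (0.598,-0.304). The tally is clear of both fingers. I'll descend and grip.

>>> apply_moves(steps=[-0.0006, -0.004, -0.0195, 0, 0, 0, 0, 0, -0.0195, 0, 0, 0, 0, 0, -0.0195, 0, 0, 0, 0, 0, -0.0195, 0, 0, 0, 0, 0, -0.0195, 0, 0, 0, 0, 0, -0.0155, 0, 0, 0, 0, 0, -0.012, 0, 0, 0, 0, 0, -0.007, 0, 0, 0, 0, 0, -0.004, 0, 0, 0, 0, 0, -0.001, 0, 0, 0])

```text
time: 14.67
tool_pos: [0.5979, -0.3038, 0.0125]
tcp_rot: [-0.161, 0.987, 0.0, -0.0]
ft_force: [-0.1, -0.2, -0.3]
width: 0.0876
grip_force: 0.0
```

>>> apply_moves(hand=0.055, steps=[0, 0, 0, 0, 0, 0, 0, 0, 0, 0, 0, 0, 0, 0, 0, 0, 0, 0, 0, 0, 0, 0, 0, 0, 0, 0, 0, 0, 0, 0, 0, 0, 0, 0, 0, 0, 0, 0, 0, 0, 0, 0, 0, 0, 0, 0, 0, 0, 0, 0, 0, 0, 0, 0, 0, 0, 0, 0, 0, 0])

```text
time: 15.5
tool_pos: [0.5983, -0.304, 0.0136]
tcp_rot: [-0.161, 0.987, -0.0, 0.0]
ft_force: [-0.6, 0.8, 5.0]
width: 0.0591
grip_force: 30.0
```

```bash
python3 - <<'E'
from h import *
st()
E
```

```text
t 15.5 tcp [ 0.5983 -0.304   0.0136] z [ 4.e-04 -5.e-04 -1.e+00] y [-3.175e-01  9.483e-01 -6.000e-04] yaw_y 108.51 w 0.0591 gf 30.0 F [-0.6  0.8  5. ] j [-0.57  0.69  1.53 -0.    0.92 -2.47]
```

>>> apply_moves(steps=[0, 0, 0.01, 0, 0, 0, 0, 0, 0.02, 0, 0, 0, 0, 0, 0.025, 0, 0, 0, 0, 0, 0.025, 0, 0, 0, -0.006, 0.0147, 0.01, 0, 0, 0, -0.012, 0.0298, 0, 0, 0, 0, -0.012, 0.0298, 0, 0, 0, 0, -0.012, 0.0298, 0, 0, 0, 0, -0.012, 0.0298, 0, 0, 0, 0, -0.012, 0.0298, 0, 0, 0, 0])

```text
time: 16.33
tool_pos: [0.5311, -0.1389, 0.1033]
tcp_rot: [-0.161, 0.987, -0.0, -0.0]
ft_force: [-0.4, 0.4, 0.3]
width: 0.0595
grip_force: 30.0
```

>>> apply_moves(steps=[-0.012, 0.0298, 0, 0, 0, 0, -0.012, 0.0298, 0, 0, 0, 0, -0.012, 0.0298, 0, 0, 0, 0, 0, 0, 0, 0, 0, 0, 0, 0, 0, 0, 0, 0, 0, 0, 0, 0, 0, 0, 0, 0, -0.01, 0, 0, 0, 0, 0, -0.01, 0, 0, 0, 0, 0, -0.01, 0, 0, 0, 0, 0, 0, 0, 0, 0])

```text
time: 17.17
tool_pos: [0.4945, -0.0511, 0.0704]
tcp_rot: [-0.16, 0.987, 0.001, -0.002]
ft_force: [-0.9, 0.3, -0.6]
width: 0.0591
grip_force: 30.0
```

```bash
python3 - <<'E'
from h import *
st()
E
```

```text
t 17.17 tcp [ 0.4945 -0.0511  0.0704] z [-4.3e-03  8.0e-04 -1.0e+00] y [-0.3163  0.9487  0.0021] yaw_y 108.44 w 0.0591 gf 30.0 F [-0.9  0.3 -0.6] j [-0.24  0.43  1.9  -0.    0.81 -2.13]
```

>>> apply_moves(steps=[0, 0, -0.006, 0, 0, 0, 0, 0, -0.006, 0, 0, 0, 0, 0, -0.006, 0, 0, 0, 0, 0, -0.004, 0, 0, 0, 0, 0, -0.002, 0, 0, 0, 0, 0, -0.001, 0, 0, 0, 0, 0, 0, 0, 0, 0, 0, 0, 0, 0, 0, 0, 0, 0, 0, 0, 0, 0, 0, 0, 0, 0, 0, 0])

```text
time: 18.0
tool_pos: [0.4962, -0.0507, 0.0482]
tcp_rot: [-0.161, 0.987, -0.0, 0.0]
ft_force: [0.6, 0.7, -1.3]
width: 0.0596
grip_force: 30.0
```

>>> apply_moves(steps=[0, 0, -0.0005, 0, 0, 0, 0, 0, -0.0005, 0, 0, 0, 0, 0, -0.0005, 0, 0, 0, 0, 0, -0.0005, 0, 0, 0, 0, 0, -0.0003, 0, 0, 0, 0, 0, -0.0003, 0, 0, 0, 0, 0, 0, 0, 0, 0, 0, 0, 0, 0, 0, 0, 0, 0, 0, 0, 0, 0, 0, 0, 0, 0, 0, 0])

```text
time: 18.83
tool_pos: [0.4959, -0.0507, 0.0455]
tcp_rot: [-0.161, 0.987, -0.0, -0.0]
ft_force: [-1.9, 0.1, 4.8]
width: 0.0594
grip_force: 30.0
```

>>> apply_moves(hand=0.0875, steps=[0, 0, 0, 0, 0, 0, 0, 0, 0, 0, 0, 0, 0, 0, 0, 0, 0, 0, 0, 0, 0, 0, 0, 0, 0, 0, 0, 0, 0, 0, 0, 0, 0.01, 0, 0, 0, 0, 0, 0.025, 0, 0, 0, 0, 0, 0.03, 0, 0, 0, 0, 0, 0.03, 0, 0, 0, 0, 0, 0.03, 0, 0, 0])

```text
time: 19.67
tool_pos: [0.4956, -0.0506, 0.1722]
tcp_rot: [-0.161, 0.987, 0.0, -0.0]
ft_force: [0.2, 0.4, 0.4]
width: 0.0874
grip_force: 0.0
```

```bash
python3 - <<'E'
from h import *
import pickle
st(); pickle.dump(imaging.calibration("wrist"),open("c7.pkl","wb"));snap("wrist","w7.png",(230,80,410,260),3.3); snap("side","s7.png",(270,190,380,280),5)
a=cv2.imread("pics/w7.png");b=cv2.imread("pics/s7.png");b=cv2.resize(b,None,fx=.4,fy=.4)
a[:len(b),:b.shape[1]]=b;cv2.imwrite("pics/ws7.png",a)
E
```

```text
t 19.67 tcp [ 0.4956 -0.0506  0.1722] z [-7.e-04 -0.e+00 -1.e+00] y [-3.174e-01  9.483e-01  2.000e-04] yaw_y 108.51 w 0.0874 gf 0.0 F [0.2 0.4 0.4] j [-0.24  0.28  1.8  -0.    1.06 -2.13]
```

View pics/ws7.png

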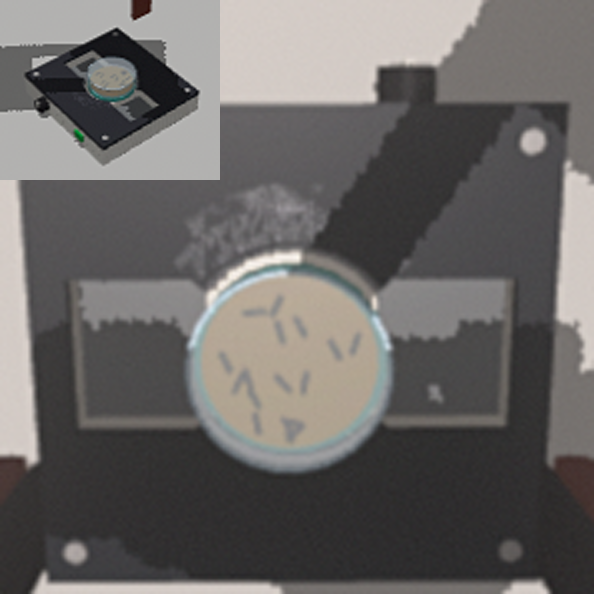

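The dish sits level on the disc, at about (289,371) in the crop. I'll check centring by calculation while heading to the yellow pot.

```bash
python3 - <<'E'
from h import *
import pickle
c=pickle.load(open("c7.pkl","rb")); f=lambda x,y:(230+x/3.3-.35,80+y/3.3-.35)
D=np.array([p2w("wrist",f(*p),.047,c)[:2] for p in((187,371),(391,371),(289,269),(289,473))])
print("dish",D.mean(0).round(4),np.linalg.norm(D[0]-D[1]),np.linalg.norm(D[2]-D[3]))
E
```

```text
dish [ 0.4969 -0.0521] 0.05925819064587257 0.061104315806705174
```

>>> apply_moves(steps=[-0.0028, 0.0347, 0, 0, 0, -0.1122, -0.0028, 0.0347, 0, 0, 0, -0.1122, -0.0028, 0.0347, 0, 0, 0, -0.1122, -0.0028, 0.0347, 0, 0, 0, -0.1122, -0.0028, 0.0347, 0, 0, 0, -0.1122, -0.0028, 0.0347, 0, 0, 0, -0.1122, -0.0028, 0.0347, 0, 0, 0, -0.1122, -0.0028, 0.0347, 0, 0, 0, -0.1122, -0.0028, 0.0347, 0, 0, 0, -0.1122, -0.0028, 0.0347, 0, 0, 0, -0.1122])

```text
time: 20.6
tool_pos: [0.467, 0.2978, 0.17]
tcp_rot: [0.391, 0.92, -0.0, -0.0]
ft_force: [0.2, -0.4, -0.4]
width: 0.0874
grip_force: 0.0
```

>>> apply_moves(steps=[-0.0028, 0.0347, 0, 0, 0, -0.1122, -0.0028, 0.0347, 0, 0, 0, -0.1122, -0.0028, 0.0347, 0, 0, 0, -0.1122, -0.0028, 0.0347, 0, 0, 0, -0.1122, 0, 0, 0, 0, 0, 0, 0, 0, 0, 0, 0, 0, 0, 0, 0, 0, 0, 0, 0, 0, 0, 0, 0, 0, 0, 0, 0, 0, 0, 0, 0, 0, 0, 0, 0, 0])

```text
time: 21.43
tool_pos: [0.457, 0.4338, 0.1704]
tcp_rot: [0.585, 0.811, -0.0, -0.0]
ft_force: [-0.2, -0.1, 0.6]
width: 0.0876
grip_force: 0.0
```

```bash
python3 - <<'E'
from h import *
st(); im=fitring("wrist",(15,100,60),(35,255,255),.06,(200,80,440,240)); cv2.imwrite("pics/w8.png",im[:,:,::-1]);st()
E
```

```text
t 21.43 tcp [0.457  0.4338 0.1704] z [-4.e-04 -0.e+00 -1.e+00] y [ 9.486e-01  3.166e-01 -3.000e-04] yaw_y 18.46 w 0.0876 gf 0.0 F [-0.2 -0.1  0.6] j [0.65 0.46 1.51 0.   1.17 0.33]
wrist px (296, 164, 49, 49) centre [0.4566 0.4379] dia 0.0449
t 21.48 tcp [0.4571 0.434  0.1705] z [-2.e-04  2.e-04 -1.e+00] y [ 9.486e-01  3.166e-01 -1.000e-04] yaw_y 18.46 w 0.0878 gf 0.0 F [ 0.5 -0.5  0.3] j [0.65 0.46 1.51 0.   1.17 0.33]
```

View pics/w8.png

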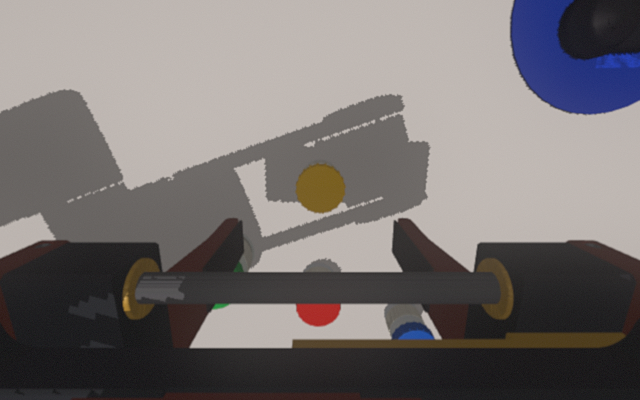

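The yellow cap is at (320,188), 45 mm across as it should be, and gives (0.4566,0.4379).

>>> apply_moves(steps=[-0.0005, 0.004, -0.0195, 0, 0, 0, 0, 0, -0.0195, 0, 0, 0, 0, 0, -0.0195, 0, 0, 0, 0, 0, -0.0195, 0, 0, 0, 0, 0, -0.0195, 0, 0, 0, 0, 0, -0.016, 0, 0, 0, 0, 0, -0.01, 0, 0, 0, 0, 0, -0.005, 0, 0, 0, 0, 0, -0.0015, 0, 0, 0, 0, 0, 0, 0, 0, 0])

```text
time: 22.32
tool_pos: [0.4566, 0.4391, 0.0406]
tcp_rot: [0.584, 0.812, 0.0, -0.0]
ft_force: [-0.3, -0.0, -1.2]
width: 0.0876
grip_force: 0.0
```

>>> apply_moves(hand=0.04, steps=[0, 0, 0, 0, 0, 0, 0, 0, 0, 0, 0, 0, 0, 0, 0, 0, 0, 0, 0, 0, 0, 0, 0, 0, 0, 0, 0, 0, 0, 0, 0, 0, 0, 0, 0, 0, 0, 0, 0, 0, 0, 0, 0, 0, 0, 0, 0, 0, 0, 0, 0, 0, 0, 0, 0, 0, 0, 0, 0, 0])

```text
time: 23.15
tool_pos: [0.4564, 0.4391, 0.0404]
tcp_rot: [0.584, 0.812, 0.0, -0.0]
ft_force: [0.3, 0.2, 1.0]
width: 0.0445
grip_force: 30.0
```

```bash
python3 - <<'E'
from h import *
st()
E
```

```text
t 23.15 tcp [0.4564 0.4391 0.0404] z [ 0.e+00  5.e-04 -1.e+00] y [9.483e-01 3.175e-01 2.000e-04] yaw_y 18.51 w 0.0445 gf 30.0 F [0.3 0.2 1. ] j [0.66 0.62 1.61 0.   0.91 0.33]
```

>>> apply_moves(steps=[0, 0, 0.01, 0, 0, 0, 0, 0, 0.025, 0, 0, 0, 0, 0, 0.03, 0, 0, 0, 0, 0, 0.03, 0, 0, 0, -0.0006, -0.0176, 0.005, 0, 0, 0, 0, -0.0352, 0, 0, 0, 0, 0, -0.0352, 0, 0, 0, 0, 0, -0.0352, 0, 0, 0, 0, 0, -0.0352, 0, 0, 0, 0, 0, -0.0352, 0, 0, 0, 0])

```text
time: 23.98
tool_pos: [0.4547, 0.2434, 0.1403]
tcp_rot: [0.584, 0.812, -0.0, -0.0]
ft_force: [-0.6, 1.0, -0.2]
width: 0.0442
grip_force: 30.0
```

>>> apply_moves(steps=[0, -0.0352, 0, 0, 0, 0, 0, -0.0352, 0, 0, 0, 0, 0, -0.0352, 0, 0, 0, 0, 0, -0.0352, 0, 0, 0, 0, 0, -0.0352, 0, 0, 0, 0, 0, 0, -0.01, 0, 0, 0, 0, 0, -0.02, 0, 0, 0, 0, 0, -0.02, 0, 0, 0, 0, 0, -0.02, 0, 0, 0, 0, 0, -0.015, 0, 0, 0])

```text
time: 24.82
tool_pos: [0.4546, 0.0688, 0.0543]
tcp_rot: [0.584, 0.811, -0.0, -0.001]
ft_force: [0.2, -0.2, -1.5]
width: 0.0445
grip_force: 30.0
```

>>> apply_moves(steps=[0, 0, -0.006, 0, 0, 0, 0, 0, -0.004, 0, 0, 0, 0, 0, -0.002, 0, 0, 0, 0, 0, -0.001, 0, 0, 0, 0, 0, 0, 0, 0, 0, 0, 0, 0, 0, 0, 0, 0, 0, 0, 0, 0, 0, 0, 0, 0, 0, 0, 0, 0, 0, 0, 0, 0, 0, 0, 0, 0, 0, 0, 0])

```text
time: 25.65
tool_pos: [0.4558, 0.0695, 0.0425]
tcp_rot: [0.584, 0.812, 0.0, -0.0]
ft_force: [0.3, 0.0, -0.7]
width: 0.0445
grip_force: 30.0
```

```bash
python3 - <<'E'
from h import *
st()
E
```

```text
t 25.65 tcp [0.4558 0.0695 0.0425] z [ 3.e-04  4.e-04 -1.e+00] y [9.482e-01 3.176e-01 4.000e-04] yaw_y 18.52 w 0.0445 gf 30.0 F [ 0.3  0.  -0.7] j [ 0.    0.45  2.    0.    0.7  -0.32]
```

>>> apply_moves(steps=[0, 0, -0.0005, 0, 0, 0, 0, 0, -0.0005, 0, 0, 0, 0, 0, -0.0005, 0, 0, 0, 0, 0, -0.0005, 0, 0, 0, 0, 0, -0.0003, 0, 0, 0, 0, 0, 0, 0, 0, 0, 0, 0, 0, 0, 0, 0, 0, 0, 0, 0, 0, 0, 0, 0, 0, 0, 0, 0, 0, 0, 0, 0, 0, 0])

```text
time: 26.48
tool_pos: [0.4557, 0.0694, 0.0403]
tcp_rot: [0.584, 0.812, 0.0, -0.0]
ft_force: [-1.2, 0.0, 6.1]
width: 0.0443
grip_force: 30.0
```

>>> apply_moves(hand=0.0875, steps=[0, 0, 0, 0, 0, 0, 0, 0, 0, 0, 0, 0, 0, 0, 0, 0, 0, 0, 0, 0, 0, 0, 0, 0, 0, 0, 0, 0, 0, 0, 0, 0, 0.01, 0, 0, 0, 0, 0, 0.03, 0, 0, 0, 0, 0, 0.03, 0, 0, 0, 0, 0, 0.03, 0, 0, 0, 0, 0, 0.03, 0, 0, 0])

```text
time: 27.32
tool_pos: [0.4551, 0.0694, 0.1712]
tcp_rot: [0.584, 0.812, -0.0, -0.0]
ft_force: [0.2, -0.2, -0.5]
width: 0.0878
grip_force: 0.0
```

>>> apply_moves(steps=[0.0187, 0.0296, 0, 0, 0, 0, 0.0187, 0.0296, 0, 0, 0, 0, 0.0187, 0.0296, 0, 0, 0, 0, 0.0187, 0.0296, 0, 0, 0, 0, 0.0187, 0.0296, 0, 0, 0, 0, 0.0187, 0.0296, 0, 0, 0, 0, 0.0187, 0.0296, 0, 0, 0, 0, 0.0187, 0.0296, 0, 0, 0, 0, 0, 0, 0, 0, 0, 0, 0, 0, 0, 0, 0, 0])

```text
time: 28.15
tool_pos: [0.6055, 0.3075, 0.1692]
tcp_rot: [0.583, 0.812, -0.0, -0.0]
ft_force: [-0.3, -0.9, -0.8]
width: 0.0879
grip_force: 0.0
```

>>> apply_moves(steps=[0, 0, 0, 0, 0, 0, 0, 0, 0, 0, 0, 0, 0, 0, 0, 0, 0, 0, 0, 0, 0, 0, 0, 0, 0, 0, 0, 0, 0, 0, 0, 0, 0, 0, 0, 0, 0, 0, 0, 0, 0, 0, 0, 0, 0, 0, 0, 0, 0, 0, 0, 0, 0, 0, 0, 0, 0, 0, 0, 0])

```text
time: 28.98
tool_pos: [0.6053, 0.3063, 0.17]
tcp_rot: [0.584, 0.812, 0.0, -0.0]
ft_force: [0.0, 0.6, 0.2]
width: 0.0876
grip_force: 0.0
```

```bash
python3 - <<'E'
from h import *
st(); im=fitring("wrist",(100,130,60),(130,255,255),.06,(200,80,440,240)); fitring("top",(15,100,60),(35,255,255),.06,(260,100,340,270));st()
E
```

```text
t 28.98 tcp [0.6053 0.3063 0.17  ] z [-1.e-04  4.e-04 -1.e+00] y [0.9482 0.3176 0.    ] yaw_y 18.51 w 0.0876 gf 0.0 F [0.  0.6 0.2] j [0.37 0.53 1.4  0.   1.22 0.04]
wrist px (320, 170, 23, 21) centre [0.6111 0.3192] dia 0.0214
top px (276, 209, 19, 19) centre [0.4559 0.0677] dia 0.0444
t 29.08 tcp [0.6053 0.3063 0.17  ] z [-2.e-04  4.e-04 -1.e+00] y [ 9.482e-01  3.176e-01 -1.000e-04] yaw_y 18.51 w 0.0872 gf 0.0 F [-0.2  0.2  0. ] j [0.37 0.53 1.4  0.   1.22 0.04]
```

The blue mask is too tight: it gives 21 mm instead of 45, part of the cap being in shade. I'll loosen it. Yellow stands at (0.456,0.068).

```bash
python3 - <<'E'
from h import *
im=fitring("wrist",(100,110,15),(130,255,255),.06,(200,80,440,240)); cv2.imwrite("pics/w9.png",im[:,:,::-1])
E
```

```text
wrist px (296, 168, 48, 48) centre [0.6057 0.3071] dia 0.0437
```

>>> apply_moves(steps=[0.0004, 0.0008, -0.0195, 0, 0, 0, 0, 0, -0.0195, 0, 0, 0, 0, 0, -0.0195, 0, 0, 0, 0, 0, -0.0195, 0, 0, 0, 0, 0, -0.0195, 0, 0, 0, 0, 0, -0.016, 0, 0, 0, 0, 0, -0.01, 0, 0, 0, 0, 0, -0.0045, 0, 0, 0, 0, 0, -0.0015, 0, 0, 0, 0, 0, 0, 0, 0, 0])

```text
time: 29.97
tool_pos: [0.606, 0.3072, 0.0408]
tcp_rot: [0.584, 0.812, 0.0, -0.0]
ft_force: [-0.2, -0.2, 0.4]
width: 0.0871
grip_force: 0.0
```

>>> apply_moves(hand=0.04, steps=[0, 0, 0, 0, 0, 0, 0, 0, 0, 0, 0, 0, 0, 0, 0, 0, 0, 0, 0, 0, 0, 0, 0, 0, 0, 0, 0, 0, 0, 0, 0, 0, 0, 0, 0, 0, 0, 0, 0, 0, 0, 0, 0, 0, 0, 0, 0, 0, 0, 0, 0, 0, 0, 0, 0, 0, 0, 0, 0, 0])

```text
time: 30.8
tool_pos: [0.6058, 0.3071, 0.0406]
tcp_rot: [0.584, 0.812, 0.0, -0.0]
ft_force: [0.0, 0.2, 1.2]
width: 0.0444
grip_force: 30.0
```

```bash
python3 - <<'E'
from h import *
st()
E
```

```text
t 30.8 tcp [0.6058 0.3071 0.0406] z [ 0.e+00  4.e-04 -1.e+00] y [9.482e-01 3.175e-01 2.000e-04] yaw_y 18.51 w 0.0444 gf 30.0 F [0.  0.2 1.2] j [0.37 0.67 1.5  0.   0.98 0.04]
```

>>> apply_moves(steps=[0, 0, 0.01, 0, 0, 0, 0, 0, 0.025, 0, 0, 0, 0, 0, 0.03, 0, 0, 0, 0, 0, 0.03, 0, 0, 0, -0.0026, -0.0184, 0.005, 0, 0, 0, -0.0053, -0.0368, 0, 0, 0, 0, -0.0053, -0.0368, 0, 0, 0, 0, -0.0053, -0.0368, 0, 0, 0, 0, -0.0053, -0.0368, 0, 0, 0, 0, -0.0053, -0.0368, 0, 0, 0, 0])

```text
time: 31.63
tool_pos: [0.5754, 0.1025, 0.1405]
tcp_rot: [0.584, 0.812, -0.0, -0.0]
ft_force: [0.2, 0.1, -0.4]
width: 0.0439
grip_force: 30.0
```

>>> apply_moves(steps=[-0.0053, -0.0368, 0, 0, 0, 0, -0.0053, -0.0368, 0, 0, 0, 0, -0.0053, -0.0368, 0, 0, 0, 0, -0.0053, -0.0368, 0, 0, 0, 0, -0.0053, -0.0368, 0, 0, 0, 0, -0.0053, -0.0368, 0, 0, 0, 0, -0.0053, -0.0368, 0, 0, 0, 0, -0.0024, -0.0184, 0, 0, 0, 0, 0, 0, -0.015, 0, 0, 0, 0, 0, -0.02, 0, 0, 0])

```text
time: 32.47
tool_pos: [0.5376, -0.1742, 0.1067]
tcp_rot: [0.585, 0.811, 0.0, 0.002]
ft_force: [-0.3, 0.6, -1.0]
width: 0.0443
grip_force: 30.0
```

>>> apply_moves(steps=[0, 0, -0.02, 0, 0, 0, 0, 0, -0.02, 0, 0, 0, 0, 0, -0.012, 0, 0, 0, 0, 0, -0.006, 0, 0, 0, 0, 0, -0.003, 0, 0, 0, 0, 0, -0.001, 0, 0, 0, 0, 0, 0, 0, 0, 0, 0, 0, 0, 0, 0, 0, 0, 0, 0, 0, 0, 0, 0, 0, 0, 0, 0, 0])

```text
time: 33.3
tool_pos: [0.5376, -0.1715, 0.0442]
tcp_rot: [0.584, 0.812, 0.0, 0.0]
ft_force: [0.3, -0.5, 0.3]
width: 0.0444
grip_force: 30.0
```

```bash
python3 - <<'E'
from h import *
st()
E
```

```text
t 33.3 tcp [ 0.5376 -0.1715  0.0442] z [ 1.1e-03 -2.0e-04 -1.0e+00] y [0.9482 0.3177 0.001 ] yaw_y 18.52 w 0.0444 gf 30.0 F [ 0.3 -0.5  0.3] j [-0.43  0.54  1.77  0.    0.83 -0.76]
```

>>> apply_moves(steps=[0, 0, -0.001, 0, 0, 0, 0, 0, -0.001, 0, 0, 0, 0, 0, -0.0006, 0, 0, 0, 0, 0, -0.0005, 0, 0, 0, 0, 0, -0.0005, 0, 0, 0, 0, 0, -0.0003, 0, 0, 0, 0, 0, 0, 0, 0, 0, 0, 0, 0, 0, 0, 0, 0, 0, 0, 0, 0, 0, 0, 0, 0, 0, 0, 0])

```text
time: 34.13
tool_pos: [0.5372, -0.1714, 0.0405]
tcp_rot: [0.584, 0.812, 0.0, 0.0]
ft_force: [-1.0, 1.4, 8.8]
width: 0.0442
grip_force: 30.0
```

>>> apply_moves(hand=0.0875, steps=[0, 0, 0, 0, 0, 0, 0, 0, 0, 0, 0, 0, 0, 0, 0, 0, 0, 0, 0, 0, 0, 0, 0, 0, 0, 0, 0, 0, 0, 0, 0, 0, 0.01, 0, 0, 0, 0, 0, 0.03, 0, 0, 0, 0, 0, 0.03, 0, 0, 0, 0, 0, 0.035, 0, 0, 0, 0, 0, 0.035, 0, 0, 0])

```text
time: 34.97
tool_pos: [0.5365, -0.1711, 0.1814]
tcp_rot: [0.584, 0.812, 0.0, -0.001]
ft_force: [0.7, 0.0, 0.3]
width: 0.0878
grip_force: 0.0
```

>>> apply_moves(steps=[-0.0108, 0.0351, 0, 0, 0, 0.1122, -0.0108, 0.0351, 0, 0, 0, 0.1122, -0.0108, 0.0351, 0, 0, 0, 0.1122, -0.0108, 0.0351, 0, 0, 0, 0.1122, -0.0108, 0.0351, 0, 0, 0, 0.1122, -0.0108, 0.0351, 0, 0, 0, 0.1122, -0.0108, 0.0351, 0, 0, 0, 0.1122, -0.0108, 0.0351, 0, 0, 0, 0.1122, -0.0108, 0.0351, 0, 0, 0, 0.1122, -0.0108, 0.0351, 0, 0, 0, 0.1122])

```text
time: 35.8
tool_pos: [0.4283, 0.1812, 0.1804]
tcp_rot: [0.06, 0.998, 0.0, 0.0]
ft_force: [0.3, 0.4, -0.0]
width: 0.0873
grip_force: 0.0
```

>>> apply_moves(steps=[-0.0108, 0.0351, 0, 0, 0, 0.1122, -0.0108, 0.0351, 0, 0, 0, 0.1122, -0.0108, 0.0351, 0, 0, 0, 0.1122, -0.0108, 0.0351, 0, 0, 0, 0.1122, 0, 0, 0, 0, 0, 0, 0, 0, 0, 0, 0, 0, 0, 0, 0, 0, 0, 0, 0, 0, 0, 0, 0, 0, 0, 0, 0, 0, 0, 0, 0, 0, 0, 0, 0, 0])

```text
time: 36.63
tool_pos: [0.3863, 0.3189, 0.1797]
tcp_rot: [-0.16, 0.987, -0.0, -0.0]
ft_force: [0.4, 1.1, 0.9]
width: 0.0878
grip_force: 0.0
```

```bash
python3 - <<'E'
from h import *
st(); im=fitring("wrist",(45,80,25),(85,255,255),.07,(200,60,440,260)); fitring("top",(100,110,40),(130,255,255),.06,(360,150,415,260));st()
cv2.imwrite("pics/w10.png",im[:,:,::-1])
E
```

```text
t 36.63 tcp [0.3863 0.3189 0.1797] z [-5.e-04 -3.e-04 -1.e+00] y [-3.153e-01  9.490e-01 -2.000e-04] yaw_y 108.38 w 0.0878 gf 0.0 F [0.4 1.1 0.9] j [ 0.55  0.28  1.79 -0.    1.08 -1.34]
wrist px (289, 161, 64, 64) centre [0.3842 0.3195] dia 0.0584
top px (375, 178, 18, 17) centre [ 0.5364 -0.1698] dia 0.0424
t 36.73 tcp [0.3863 0.3192 0.1797] z [-4.e-04 -2.e-04 -1.e+00] y [-3.158e-01  9.488e-01 -1.000e-04] yaw_y 108.41 w 0.0874 gf 0.0 F [ 0.3 -0.1  0.2] j [ 0.55  0.28  1.79  0.    1.08 -1.34]
```

The jar lid measures 58 mm at (0.3842,0.3195), and blue stands at (0.536,-0.170). I'll grip the jar.

>>> apply_moves(steps=[-0.002, 0.0003, -0.0195, 0, 0, 0, 0, 0, -0.0195, 0, 0, 0, 0, 0, -0.0195, 0, 0, 0, 0, 0, -0.0195, 0, 0, 0, 0, 0, -0.0195, 0, 0, 0, 0, 0, -0.016, 0, 0, 0, 0, 0, -0.01, 0, 0, 0, 0, 0, -0.005, 0, 0, 0, 0, 0, -0.0015, 0, 0, 0, 0, 0, 0, 0, 0, 0])

```text
time: 37.57
tool_pos: [0.3842, 0.3203, 0.0498]
tcp_rot: [-0.161, 0.987, 0.0, -0.0]
ft_force: [0.2, 1.0, -0.6]
width: 0.0876
grip_force: 0.0
```

>>> apply_moves(hand=0.055, steps=[0, 0, 0, 0, 0, 0, 0, 0, 0, 0, 0, 0, 0, 0, 0, 0, 0, 0, 0, 0, 0, 0, 0, 0, 0, 0, 0, 0, 0, 0, 0, 0, 0, 0, 0, 0, 0, 0, 0, 0, 0, 0, 0, 0, 0, 0, 0, 0, 0, 0, 0, 0, 0, 0, 0, 0, 0, 0, 0, 0])

```text
time: 38.4
tool_pos: [0.3841, 0.3206, 0.05]
tcp_rot: [-0.161, 0.987, 0.0, 0.0]
ft_force: [-1.3, 1.3, 6.2]
width: 0.0596
grip_force: 30.0
```

```bash
python3 - <<'E'
from h import *
st()
E
```

```text
t 38.4 tcp [0.3841 0.3206 0.05  ] z [ 2.e-04  3.e-04 -1.e+00] y [-3.176e-01  9.482e-01  2.000e-04] yaw_y 108.52 w 0.0596 gf 30.0 F [-1.3  1.3  6.2] j [ 0.56  0.47  1.91  0.    0.76 -1.34]
```

>>> apply_moves(steps=[0, 0, 0.01, 0, 0, 0, 0, 0, 0.025, 0, 0, 0, 0, 0, 0.03, 0, 0, 0, 0, 0, 0.03, 0, 0, 0, 0.0106, -0.015, 0.005, 0, 0, 0, 0.0212, -0.0301, 0, 0, 0, 0, 0.0212, -0.0301, 0, 0, 0, 0, 0.0212, -0.0301, 0, 0, 0, 0, 0.0212, -0.0301, 0, 0, 0, 0, 0.0212, -0.0301, 0, 0, 0, 0])

```text
time: 39.23
tool_pos: [0.5009, 0.1533, 0.1501]
tcp_rot: [-0.161, 0.987, -0.0, -0.0]
ft_force: [-1.1, 0.3, -0.3]
width: 0.0592
grip_force: 30.0
```

>>> apply_moves(steps=[0.0212, -0.03, 0, 0, 0, 0, 0.0212, -0.03, 0, 0, 0, 0, 0.0212, -0.03, 0, 0, 0, 0, 0.0212, -0.03, 0, 0, 0, 0, 0.0212, -0.03, 0, 0, 0, 0, 0.011, -0.015, 0, 0, 0, 0, 0, 0, -0.01, 0, 0, 0, 0, 0, -0.02, 0, 0, 0, 0, 0, -0.02, 0, 0, 0, 0, 0, -0.02, 0, 0, 0])

```text
time: 40.07
tool_pos: [0.6163, -0.0094, 0.0787]
tcp_rot: [-0.161, 0.987, 0.0, -0.001]
ft_force: [0.4, -1.0, -0.6]
width: 0.0595
grip_force: 30.0
```

>>> apply_moves(steps=[0, 0, -0.014, 0, 0, 0, 0, 0, -0.008, 0, 0, 0, 0, 0, -0.004, 0, 0, 0, 0, 0, -0.001, 0, 0, 0, 0, 0, 0, 0, 0, 0, 0, 0, 0, 0, 0, 0, 0, 0, 0, 0, 0, 0, 0, 0, 0, 0, 0, 0, 0, 0, 0, 0, 0, 0, 0, 0, 0, 0, 0, 0])

```text
time: 40.9
tool_pos: [0.6177, -0.0102, 0.053]
tcp_rot: [-0.161, 0.987, -0.0, 0.0]
ft_force: [-0.4, 0.1, -1.0]
width: 0.059
grip_force: 30.0
```

```bash
python3 - <<'E'
from h import *
st()
E
```

```text
t 40.9 tcp [ 0.6177 -0.0102  0.053 ] z [ 2.e-04 -2.e-04 -1.e+00] y [-3.175e-01  9.483e-01 -3.000e-04] yaw_y 108.51 w 0.059 gf 30.0 F [-0.4  0.1 -1. ] j [-0.13  0.59  1.64 -0.    0.92 -2.02]
```

>>> apply_moves(steps=[0, 0, -0.001, 0, 0, 0, 0, 0, -0.0006, 0, 0, 0, 0, 0, -0.0005, 0, 0, 0, 0, 0, -0.0005, 0, 0, 0, 0, 0, -0.0004, 0, 0, 0, 0, 0, -0.0003, 0, 0, 0, 0, 0, 0, 0, 0, 0, 0, 0, 0, 0, 0, 0, 0, 0, 0, 0, 0, 0, 0, 0, 0, 0, 0, 0])

```text
time: 41.73
tool_pos: [0.6175, -0.0102, 0.0501]
tcp_rot: [-0.161, 0.987, -0.0, -0.0]
ft_force: [-2.8, 0.4, 6.9]
width: 0.0596
grip_force: 30.0
```

>>> apply_moves(hand=0.0875, steps=[0, 0, 0, 0, 0, 0, 0, 0, 0, 0, 0, 0, 0, 0, 0, 0, 0, 0, 0, 0, 0, 0, 0, 0, 0, 0, 0, 0, 0, 0, 0, 0, 0.01, 0, 0, 0, 0, 0, 0.03, 0, 0, 0, 0, 0, 0.035, 0, 0, 0, 0, 0, 0.035, 0, 0, 0, 0, 0, 0.035, 0, 0, 0])

```text
time: 42.57
tool_pos: [0.6171, -0.0101, 0.1964]
tcp_rot: [-0.161, 0.987, 0.0, -0.0]
ft_force: [0.6, -0.6, -0.5]
width: 0.0875
grip_force: 0.0
```

>>> apply_moves(steps=[-0.02, 0.03, 0, 0, 0, 0, -0.02, 0.03, 0, 0, 0, 0, -0.02, 0.03, 0, 0, 0, 0, -0.02, 0.03, 0, 0, 0, 0, -0.01, 0.035, 0, 0, 0, 0, -0.01, 0.035, 0, 0, 0, 0, 0, 0.035, 0, 0, 0, 0, 0, 0.035, 0, 0, 0, 0, 0, 0.035, 0, 0, 0, 0, 0, 0.035, 0, 0, 0, 0])

```text
time: 43.4
tool_pos: [0.5171, 0.3216, 0.1953]
tcp_rot: [-0.161, 0.987, 0.0, 0.0]
ft_force: [0.6, -0.4, 0.4]
width: 0.0875
grip_force: 0.0
```

>>> apply_moves(steps=[0, 0.03, 0, 0, 0, 0, 0, 0.02, 0, 0, 0, 0, 0, 0, 0, 0, 0, 0, 0, 0, 0, 0, 0, 0, 0, 0, 0, 0, 0, 0, 0, 0, 0, 0, 0, 0, 0, 0, 0, 0, 0, 0, 0, 0, 0, 0, 0, 0, 0, 0, 0, 0, 0, 0, 0, 0, 0, 0, 0, 0])

```text
time: 44.23
tool_pos: [0.5176, 0.3693, 0.1944]
tcp_rot: [-0.161, 0.987, -0.0, -0.0]
ft_force: [-0.1, -0.3, 0.4]
width: 0.0878
grip_force: 0.0
```

```bash
python3 - <<'E'
from h import *
st(); snap("top","t11.png",(270,130,400,260),4); snap("side","s11.png",(250,180,400,290),4)
a=cv2.imread("pics/t11.png");b=cv2.imread("pics/s11.png");b=cv2.resize(b,(280,205));o=np.zeros((520,800,3),np.uint8);o[:,:520]=a;o[:205,520:]=b;cv2.imwrite("pics/f.png",o)
fitring("top",(45,80,25),(85,255,255),.07,(290,120,380,180));fitring("top",(100,110,40),(130,255,255),.06,(360,150,415,260));fitring("top",(15,100,60),(35,255,255),.06,(260,100,340,270))
fitring("top",(0,100,30),(12,255,255),.06,(165,185,200,220))
E
```

```text
t 44.23 tcp [0.5176 0.3693 0.1944] z [-4.e-04 -2.e-04 -1.e+00] y [-0.3169  0.9485 -0.    ] yaw_y 108.47 w 0.0878 gf 0.0 F [-0.1 -0.3  0.4] j [ 0.51  0.44  1.47  0.    1.22 -1.38]
top px (306, 140, 24, 24) centre [ 0.6175 -0.0092] dia 0.0577
top px (375, 178, 18, 17) centre [ 0.5364 -0.1699] dia 0.0424
top px (276, 209, 19, 19) centre [0.4559 0.0677] dia 0.0444
top px (173, 193, 19, 17) centre [0.494  0.3201] dia 0.0439
```

View pics/f.png

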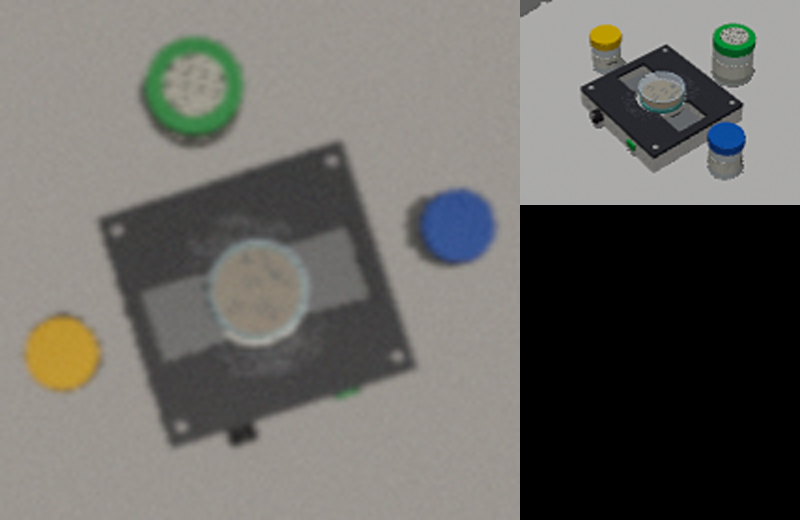

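The final view shows the dish centred on the seated disc. Yellow is to the left, blue to the right and the jar behind, all upright, in line with the disc and about 2.5 cm off the base. I'm handing in.

```bash
python3 -c "
from plant import ticket
print(ticket.hand_in())"
```

```text
the job is handed in; nothing more can be done
None
```

The job is handed in at about 44 s of the 131 s allowed: the disc went in edge first and was levelled into its seat, the dish sits level and centred on it, and the yellow pot, blue pot and jar stand upright in their places about 2.5 cm from the base; the red pot was re-measured in place, and the black disc and tally counter were not touched.

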